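Load a wound coil into the soldering nest and swing the latch shut

TASK

Load the wound coil that stands alone in front of the soldering nest: push it along the bench with your fingertips, through the narrow gap between the two steel guide cheeks, until it sits home against the backstop of the nest. Then push the black post of the swing latch round until the latch lies fully shut across the gap behind the coil. Only push: the coil must stay standing on the bench, never lifted or tipped over, and the solder reel, solenoid, yoke and screwdriver around the work must stay where they are.

Things in the scene. Friction and masses are not known exactly. Their poses are not given: they have to be found in the camera images.
- coil_w0: Loose coil to load: bobbin with two square white flanges 43 mm wide (lower one on the bench, top of the upper one at z = 25 mm; count it as a 43 mm square block up to there), round copper-red hank of wire on top, 44 mm across, up to z = 54 mm; 0.10 to 0.21 kg. Origin within 1 mm of the centre of its underside, z up, x and y parallel to the flange edges.
- nest: Soldering nest: fixed blue U-frame with bare steel cheeks and pins, on the bench, 140 mm wide over its screw lugs, 100 mm long; place and heading vary. Origin on the bench in mid frame; x is the way the coil goes in, y left of that, z up. No floor plate: the coil slides on the bench. Side arms 14 mm high, 84 mm apart inside. Only (nearly) shut fingers fit in behind the coil between the cheeks.
- nest_mouth (a point): On the bench in the middle of the gap between the steel guide cheeks, where it begins: nest x = -38, y = 0 mm. Cheeks fixed, 18 mm high; gap 47 mm wide (y = -23.5 to +23.5 mm) from x = -38 to -12 mm, flaring in front to 63 mm wide at x = -52 mm.
- nest_home (a point): On the bench, where the centre of a coil that is fully home lies: nest x = 12.5, y = 0 mm. Backstop face at x = 34 mm, 22 mm high. Two dowel pins beside the coil at x = 26, y = +-29.5 mm, 8 mm thick, 18 mm high (51 mm clear between).
- latch (a joint): Swing latch angle in rad: 0 shut (hard stop, bar straight across the gap), growing as it swings out to the mouth side; starts 1.8 to 2.4, most 2.6. Dark bar 12 mm wide, z = 19 to 24 mm. At angle a the post is at pivot + 76 mm x (-sin a, -cos a) in nest x, y. Post needs under 1 N, stays where left. Its rubber nose ends 4 mm behind a coil that is home; cannot shut with a coil in the gap.
- latch_post (a point): Centre of the upright black push post at the free end of the latch bar, 40 mm above the bench; post 12 mm thick, from 28 to 51 mm above the bench.
- latch_pivot (a point): On the upright axis of the latch bolt, on the left cheek, 40 mm above the bench: nest x = -25, y = +38 mm.
- solder_reel: Bystander: reel of solder wire, black flanges, 58 mm across, 53 mm high, loose. Origin at its underside. Leave alone.
- solenoid_stand: Bystander: dark solenoid body standing on its 70 mm disc, 103 mm high, loose. Origin at the centre of its underside. Leave alone.
- yoke_plate: Bystander: light-grey horseshoe yoke plate lying flat, 73 x 72 x 8 mm, loose. Origin at the centre of its underside. Leave alone.
- screwdriver_a: Bystander: screwdriver with an orange handle, 174 mm long, 25 mm thick, lying, loose; its y axis runs from tip to handle. Origin at mid length on the bench. Leave alone.
Things that resemble listed ones, but are neither listed nor needed, are in the scene too. What is shaped like the coil_w0 but purple, turquoise or yellow is not meant.

How it is judged:
On the way, in this order (a step that is already met when the one before it is completed fails the run):
1. the coil, standing on the bench, is between the two guide cheeks (x of coil_w0 in the frame of nest between -0.045 and -0.008 m and y of coil_w0 in the frame of nest between -0.0045 and 0.0045 m and height (world z) of coil_w0 below 0.006 m), for 0.04 s.
2. the coil is home against the backstop while the latch is still open (x of coil_w0 in the frame of nest between 0.0065 and 0.016 m and y of coil_w0 in the frame of nest between -0.006 and 0.006 m and height (world z) of coil_w0 below 0.004 m and angle between coil_w0's own z axis and vertical below 0.1 rad and value of joint latch above 0.6 rad), for 0.1 s.
At the end, for the whole second after the job is handed in: The coil stands on the bench inside the nest, behind the guide cheeks and within 6 mm of the backstop (centre beyond nest x = 6.5 mm, within 6 mm of the centre line), at rest and upright, and the latch is shut to within 0.07 rad (x of coil_w0 in the frame of nest between 0.0065 and 0.016 m and y of coil_w0 in the frame of nest between -0.006 and 0.006 m and height (world z) of coil_w0 below 0.004 m and angle between coil_w0's own z axis and vertical below 0.1 rad and value of joint latch below 0.07 rad and linear speed of coil_w0 below 0.01 m/s); the robot touches nothing.
It fails at once if the coil is lifted off the bench (height (world z) of coil_w0 above 0.01 m).
It fails at once if the coil is tipped over (angle between coil_w0's own z axis and vertical above 0.4 rad).
It fails at once if the solder reel, solenoid, yoke or screwdriver is moved by more than 15 mm (distance of any of solder_reel, solenoid_stand, yoke_plate, screwdriver_a from where it was at the start of the episode above 0.015 m).
It also fails if it takes over 72 s, if anything falls off the work surface, if the arm or the gripper's body presses on something with over 40 N, if the wrist force passes 120 N, or if a joint passes its speed limit or range.

ROBOT

A 6-joint arm with a two-finger parallel gripper is mounted at the origin on a cart in front of the work surface, level with it; the furniture and walls round the work are solid. World frame = base frame: x ahead of the robot, y to its left, z up, the work surface at z = 0. Lengths are in m, angles in rad, forces in N, time in s.
With the tool pointing down it reaches from about 0.25 to 0.775 m from the base axis. Payload 4 kg.
Tool frame: the origin (TCP) lies midway between the tips of the shut fingers; the grasp point (between the pads) lies 19 mm behind it (robot.tcp_to_grasp is the distance from the TCP to the grasp point, in m); z points along the fingers, x is the direction in which the jaws open and shut, and the axes are right-handed (so a half turn about z gives the same grasp; the last joint's range is limited). The gripper opens to 94 mm and grips with 3 to 60 N. Pads are 16 mm wide; open, the fingers measure 119 mm over their backs; the gripper's body (75 mm by 177 mm) begins 78 mm behind the grasp point.
Start: joints at [1.223, 0.087, 1.371, -0, 1.684, -0.103], TCP at [0.133, 0.534, 0.206] pointing down, gripper open.
Joint ranges: [-3.1, 3.1], [-0.76, 2.03], [0.27, 2.55], [-1.08, 4.22], [0.17, 2.65], [-2.57, 2.57]. Speed limits (rad/s): [2.79, 2.79, 3.14, 3.14, 3.14, 3.14].

INTERFACE

Orientations are given as [roll, pitch, yaw] about the fixed x, y, z axes, in that order (R = Rz(yaw) Ry(pitch) Rx(roll)).
In Python, from bench import get_obs, vision, robot gives the robot as it stands.
- The arm moves only by the tool servo_tool, never from a script. Its argument "targets" is text: rows parted by semicolons, each of 7 numbers parted by spaces: the opening, from 0 (shut) to 1 (fully open), then the shift along the tool's x, y, z as a fraction of full scale, then the turn, a rotation vector about the tool's x, y, z as a fraction of full scale. A call has 1 to 12 rows; each row is the pose to reach, as a shift and turn from the pose commanded when the call began, along the tool's axes at that moment, turning the shorter way round; what a row does not reach only later rows make up. Full scale, the value 1, is 0.25 m for a shift and pi rad for a turn. A row lasts 1/12 s, in which the tool goes at most 41.7 mm and 7.16 degrees, less where a joint would pass 70% of its speed; a pose out of reach is approached as far as the arm can. A call with a number of a shift or a turn outside -1 to 1 is refused whole. A call with a gripper value outside its range is refused whole. The fingers move at their own pace and stop on an object; the grip force is fixed at half the most. Time passes only in rows, so rows that repeat a pose let the fingers close. It gives the time, the measured TCP pose, the force and the opening at its end, in the units of the state.
- get_obs(): the state, without advancing time (a new reading comes with each control period).
- vision.snapshot(name): name is "scene" or "top" or "wrist"; returns a dict with "image" (400x640x3 uint8, red, green, blue), "mtx" (3x3 intrinsics, pixels), "k1" (the pictures are not rectified: a ray, as slopes to the right and down, at radius r is drawn at 1 + k1 r^2 times it, then the intrinsics apply), "world_from_camera" (4x4, takes a point from camera to world coordinates); the wrist camera has in their place "T_tool_cam" (4x4, takes a point from camera to tool coordinates, whose origin is the TCP and whose axes are the tool frame's). Camera axes: x right, y down, z forward; pixel columns grow to the right and rows downward; lengths in m; the calibration is good to about 2 mm. A picture is of the moment at which its call begins: read the wrist's pose just before it. There is no depth.
- robot.close_job(): hands the job in, once; it reports no verdict.
The state is a dict: "time": time; "joint_positions": joint angles; "qvel": joint speeds; "joint_torque": joint torques, N m; "tool_pos": TCP position; "ee_rot": TCP orientation; "wrist_force": force on the tool from outside, world axes, zero at the start; "wrist_torque": the same for the moment, N m; "width": finger opening in m.
Only numpy, scipy, OpenCV 4.12 (cv2) and the standard library are available. Lean on these libraries where they do the work, as an engineer would, in place of code of your own. Each camera call takes 0.05 s, during which the arm holds its last target.

## Working session

There is one attempt and no reset: what is moved stays moved. The work goes in short steps, Python scripts to look and compute and a tool call to move; the robot and the scene stay as the last step left them, time stands still between calls to the robot, and variables do not carry over. Pictures are saved under pics/ and viewed, and the job is handed in when it is done.

Besides the shell and the picture viewer there is one more tool, called as a command line: name --argument value ..., lists and objects as JSON in quotes. servo_tool: Moves the arm, as the interface text tells. Its arguments: {"type":"object","properties":{"targets":{"type":"string"}},"required":["targets"]}

```bash
ls; mkdir -p pics; python3 - <<'E'
from bench import get_obs, vision, robot
import cv2,json,numpy as np
o=get_obs(); print(o)
for n in ["scene","top","wrist"]:
    s=vision.snapshot(n); cv2.imwrite(f"pics/{n}0.png",s["image"][:,:,::-1])
    print(n,s["mtx"],s["k1"],s.get("world_from_camera"),s.get("T_tool_cam"))
    np.savez(f"pics/{n}0.npz",**s)
E
```

```text
pics
{'time': 0.0, 'joint_positions': array([ 1.22287313e+00,  8.79580135e-02,  1.37221078e+00, -1.23747639e-05,
        1.68356197e+00, -1.03064194e-01]), 'qvel': array([ 0.00039798, -0.00019848,  0.00036747, -0.00031208,  0.00109888,
        0.00035283]), 'joint_torque': array([-1.40346879e-04, -3.40181959e+01, -3.02426291e+01,  7.18217622e-02,
        3.28514480e-02, -1.46993616e-04]), 'tool_pos': array([0.13314112, 0.53310282, 0.20432456]), 'ee_rot': array([-3.14138491e+00,  2.12803841e-03,  1.32593616e+00]), 'wrist_force': array([0.51399711, 0.74643209, 0.44344328]), 'wrist_torque': array([-0.01812596, -0.05331041, -0.02576464]), 'width': 0.09388434702374046}
scene [[448.3703356    0.         324.53715562]
 [  0.         448.3703356  200.17454645]
 [  0.           0.           1.        ]] -0.08752262554775982 [[ 0.82244017 -0.34782356  0.45012326  0.07194488]
 [-0.56839301 -0.53424204  0.62571146 -0.74050792]
 [ 0.02283758 -0.77045715 -0.63708259  0.80551387]
 [ 0.          0.          0.          1.        ]] None
top [[493.66148353   0.         317.68036496]
 [  0.         493.66148353 195.6058066 ]
 [  0.           0.           1.        ]] -0.09496153693100766 [[-0.0159908  -0.99652981  0.08168617  0.4715583 ]
 [-0.99982627  0.01515411 -0.01085248  0.00483426]
 [ 0.00957693 -0.08184552 -0.99659901  1.32593072]
 [ 0.          0.          0.          1.        ]] None
wrist [[299.89860661   0.         319.83584145]
 [  0.         299.89860661 198.25589175]
 [  0.           0.           1.        ]] 0.006208844556876705 None [[ 9.99999953e-01  8.50389264e-05 -2.95533947e-04 -4.30007524e-05]
 [-1.01430551e-05  9.69604068e-01  2.44679283e-01 -7.16145259e-02]
 [ 3.07358181e-04 -2.44679268e-01  9.69604023e-01 -1.79923602e-01]
 [ 0.00000000e+00  0.00000000e+00  0.00000000e+00  1.00000000e+00]]
```

View pics/scene0.png

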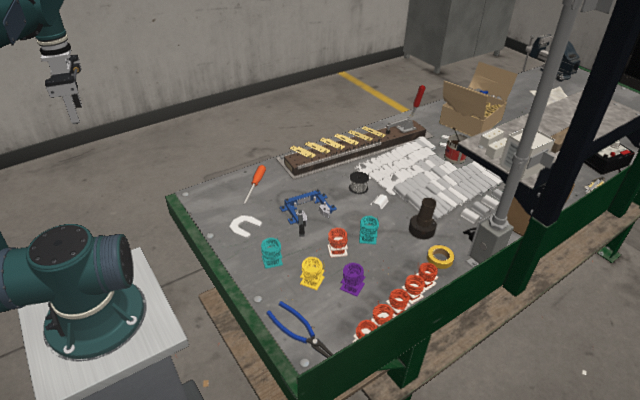

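View pics/top0.png

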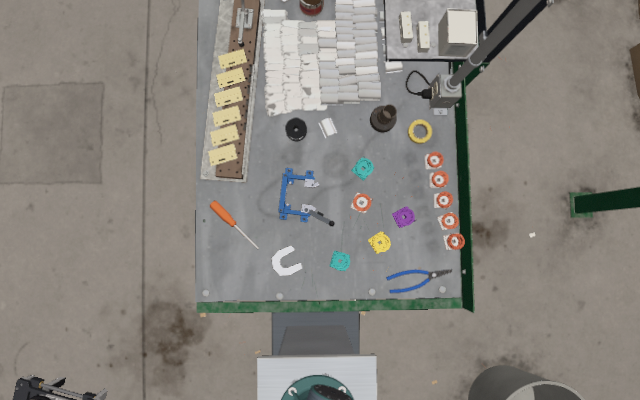

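View pics/wrist0.png

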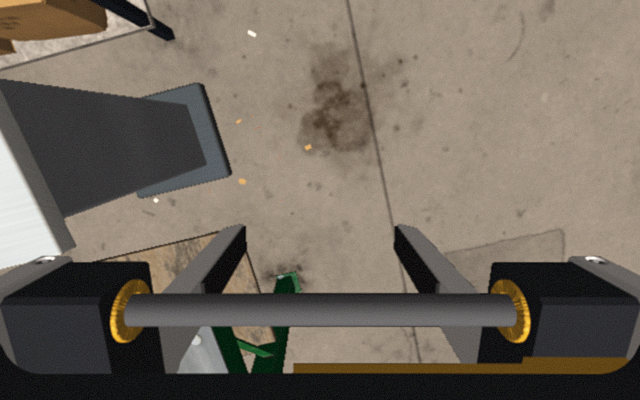

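```bash
cat > h.py <<'E'
import numpy as np,cv2
def ray(s,u,v,T=None):
    K=s["mtx"];k=float(s["k1"])
    d=np.array([(u-K[0,2])/K[0,0],(v-K[1,2])/K[1,1]])
    p=d.copy()
    for _ in range(30): p=d/(1+k*(p@p))
    T=s["world_from_camera"] if T is None else T
    return T[:3,3],T[:3,:3]@np.array([p[0],p[1],1])
def onz(s,u,v,z,T=None):
    o,d=ray(s,u,v,T); return o+d*(z-o[2])/d[2]
def proj(s,P,T=None):
    T=s["world_from_camera"] if T is None else T
    c=T[:3,:3].T@(np.asarray(P)-T[:3,3]); p=c[:2]/c[2]; k=float(s["k1"])
    p=p*(1+k*p@p); K=s["mtx"]; return np.array([K[0,0]*p[0]+K[0,2],K[1,1]*p[1]+K[1,2]])
def load(n): return dict(np.load(f"pics/{n}.npz",allow_pickle=True))
def crop(img,x,y,w,h,f,name):
    c=img[y:y+h,x:x+w,::-1]; cv2.imwrite(f"pics/{name}.png",cv2.resize(c,None,fx=f,fy=f,interpolation=cv2.INTER_CUBIC))
E
python3 - <<'E'
from h import *
s=load("top0");crop(s["image"],265,150,125,90,6,"topc")
s=load("scene0");crop(s["image"],260,170,130,90,6,"scenec")
E
```

```text
(no output)
```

View pics/topc.png

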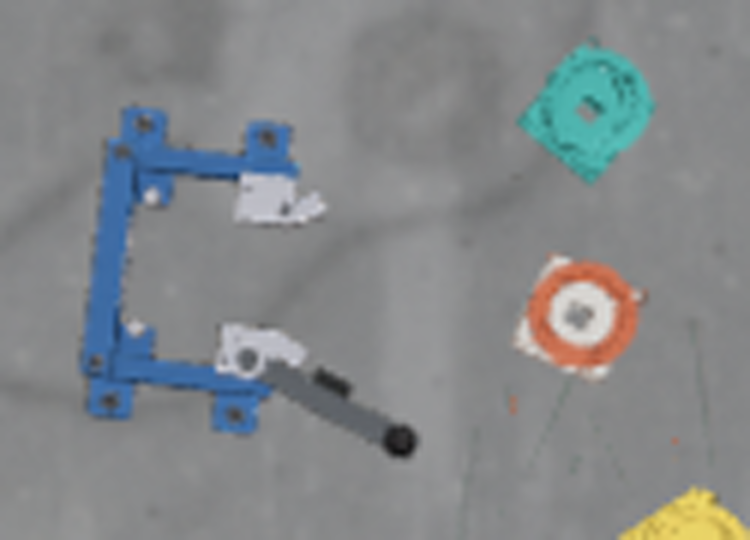

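View pics/scenec.png

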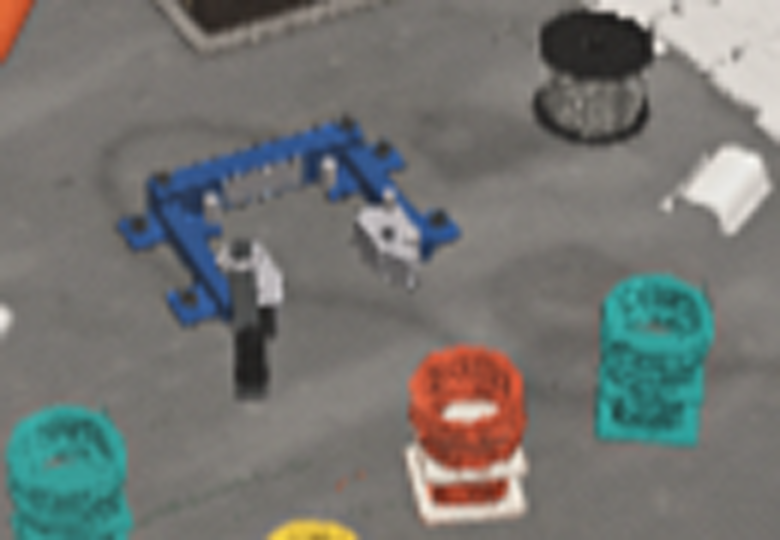

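```bash
python3 - <<'E'
from h import *
s=load("top0")
f=lambda u,v,z:onz(s,265+u/6,150+v/6,z)
print("cheekR in",f(237,222,.018)[:2],f(300,222,.018)[:2],f(325,205,.018)[:2])
print("cheekL in",f(225,325,.018)[:2],f(280,330,.018)[:2],f(305,360,.018)[:2])
print("back ends",f(122,150,.022)[:2],f(95,362,.022)[:2])
print("lugs",[f(*p,.005)[:2] for p in [(145,122),(268,137),(110,402),(234,413)]])
print("post top",f(400,440,.051)[:2],"pivot",f(248,358,.025)[:2])
print("coil hank",f(583,315,.054)[:2])
print("coil corners top fl",[f(*p,.025)[:2] for p in [(555,257),(640,295),(603,377),(520,345)]])
im=s["image"];hsv=cv2.cvtColor(im,cv2.COLOR_RGB2HSV)
m=cv2.inRange(hsv,(0,120,120),(12,255,255))
n,l,st,c=cv2.connectedComponentsWithStats(m)
for i in range(1,n):
    if st[i,4]>60: print(st[i],c[i],onz(s,*c[i],.054)[:2])
S=load("scene0")
for p in ((245,385-60),): pass
o=lambda u,v,z:onz(S,260+u/6,170+v/6,z)
print("scene post top",o(250,340,.051)[:2],"hank",o(468,390,.054)[:2],"lugs",[o(*p,.005)[:2] for p in[(140,230),(190,303),(385,152),(438,222)]])
E
```

```text
cheekR in [0.60227801 0.02530602] [ 0.60185624 -0.00264078] [ 0.60927252 -0.01385629]
cheekL in [0.55657928 0.03124566] [0.55399103 0.00695181] [ 0.54053646 -0.00389743]
back ends [0.63471796 0.07577121] [0.54085616 0.08866224]
lugs [array([0.64935967, 0.06623219]), array([0.64173453, 0.01106307]), array([0.52380405, 0.083251  ]), array([0.5180586 , 0.02803408])]
post top [ 0.50370742 -0.04399943] pivot [0.54143367 0.02119251]
coil hank [ 0.55617177 -0.12379219]
coil corners top fl [array([ 0.58395353, -0.11493231]), array([ 0.56655334, -0.15215394]), array([ 0.53060873, -0.13492383]), array([ 0.54529596, -0.09861759])]
[427 152  16  15 110] [435.28181818 158.73636364] [ 0.66814759 -0.31903003]
[432 171  16  16 124] [440.30645161 178.13709677] [ 0.61676434 -0.33039218]
[437 192  16  16 118] [444.94915254 198.97457627] [ 0.5619561  -0.34064128]
[353 194  18  17 130] [361.73846154 202.31538462] [ 0.55666757 -0.12269306]
[210 201  26  25 265] [222.06415094 212.94716981] [0.53463556 0.23862663]
[442 213  17  16 123] [450.10569106 220.6504065 ] [ 0.50525368 -0.35223441]
[447 234  18  15 148] [456.33108108 240.99324324] [ 0.45219752 -0.36684715]
scene post top [ 0.49961707 -0.05292574] hank [ 0.55527169 -0.12840218] lugs [array([0.52311487, 0.07844118]), array([0.51635478, 0.02372619]), array([0.64892074, 0.06403805]), array([0.64031216, 0.00873024])]
```

```bash
cat >> h.py <<'E'
from scipy.spatial.transform import Rotation as Ro
def Rm(e): return Ro.from_euler("xyz",e).as_matrix()
def rel(pos,yaw,pos0=None,rot0=None):
    from bench import get_obs
    o=get_obs(); R0=Rm(o["ee_rot"]) if rot0 is None else Rm(rot0); p0=o["tool_pos"] if pos0 is None else pos0
    d=R0.T@(np.asarray(pos)-p0); r=Ro.from_matrix(R0.T@Rm([np.pi,0,yaw])).as_rotvec()
    print("shift",np.round(d/.25,3),"turn",np.round(r/np.pi,3),"t",round(o["time"],2),"pos",o["tool_pos"],"rot",o["ee_rot"],"w",o["width"],"F",o["wrist_force"])
E
python3 - <<'E'
from h import *
rel([.569,-.059,.2],-.133)
E
```

```text
shift [-1.876  2.265  0.021] turn [0.    0.    0.464] t 0.15 pos [0.13315857 0.53320276 0.20456668] rot [-3.14142403e+00  1.72781469e-03  1.32600884e+00] w 0.09425290042239455 F [-0.10126323  0.16307616  0.71120324]
```

servo_tool --targets "0.16 -0.1 0.12 0 0 0 0.03;0.16 -0.22 0.27 0 0 0 0.06;0.16 -0.34 0.42 0 0 0 0.09;0.16 -0.46 0.57 0 0 0 0.12;0.16 -0.6 0.72 0 0 0 0.15;0.16 -0.72 0.86 0 0 0 0.18;0.16 -0.82 0.98 0 0 0 0.2;0.16 -0.82 0.98 0 0 0 0.2"

```text
time: 0.82
tool_pos: [0.3224, 0.2727, 0.2053]
ee_rot: [3.141, 0.0, 0.694]
wrist_force: [0.8, 0.6, 0.6]
width: 0.044
```

```bash
python3 - <<'E'
from h import *
rel([.569,-.059,.2],-.133)
E
```

```text
shift [-0.09   1.651  0.023] turn [ 0.    -0.     0.263] t 0.82 pos [0.32235966 0.27269278 0.20532588] rot [3.14063690e+00 8.20273957e-07 6.93938333e-01] w 0.04404057235956969 F [0.7594696  0.560221   0.55507061]
```

servo_tool --targets "0.16 -0.02 0.13 0 0 0 0.03;0.16 -0.03 0.29 0.01 0 0 0.06;0.16 -0.04 0.45 0.01 0 0 0.09;0.16 -0.05 0.61 0.01 0 0 0.12;0.16 -0.06 0.77 0.01 0 0 0.15;0.16 -0.06 0.9 0.02 0 0 0.18;0.16 -0.06 0.99 0.02 0 0 0.2;0.16 -0.06 0.99 0.02 0 0 0.2"

```text
time: 1.48
tool_pos: [0.4705, 0.0726, 0.1993]
ee_rot: [3.14, 0.001, 0.062]
wrist_force: [0.4, 0.3, 0.1]
width: 0.0151
```

```bash
python3 - <<'E'
from h import *
rel([.569,-.059,.2],-.133)
E
```

```text
shift [ 0.36   0.55  -0.002] turn [0.001 0.    0.062] t 1.48 pos [0.47050434 0.07263256 0.19933059] rot [3.14011598e+00 1.22015255e-03 6.23930416e-02] w 0.015120275662799908 F [0.42686899 0.28565534 0.08971323]
```

servo_tool --targets "0.16 0.09 0.14 0 0 0 0.03;0.16 0.18 0.28 0 0 0 0.05;0.16 0.27 0.42 0 0 0 0.062;0.16 0.36 0.55 0 0 0 0.062;0.16 0.36 0.55 0 0 0 0.062;0.16 0.36 0.55 0 0 0 0.062"

```text
time: 1.98
tool_pos: [0.5681, -0.0553, 0.1991]
ee_rot: [-3.141, 0.003, -0.126]
wrist_force: [0.4, 0.5, -0.5]
width: 0.0149
```

```bash
cat >> h.py <<'E'
def snapw(name):
    from bench import get_obs,vision
    o=get_obs(); s=vision.snapshot("wrist"); T=np.eye(4); T[:3,:3]=Rm(o["ee_rot"]); T[:3,3]=o["tool_pos"]
    s["world_from_camera"]=T@s["T_tool_cam"]; np.savez(f"pics/{name}.npz",**{k:v for k,v in s.items()})
    cv2.imwrite(f"pics/{name}.png",s["image"][:,:,::-1]); return s
def snap(cam,name):
    from bench import vision
    s=vision.snapshot(cam); np.savez(f"pics/{name}.npz",**s)
    cv2.imwrite(f"pics/{name}.png",s["image"][:,:,::-1]); return s
E
python3 - <<'E'
from h import *
rel([.569,-.059,.2],-.133)
snapw("w1")
E
```

```text
shift [ 0.005  0.014 -0.004] turn [-0.     0.001  0.002] t 1.98 pos [ 0.5680879  -0.05525636  0.19906505] rot [-3.14058482e+00  3.04526351e-03 -1.26435767e-01] w 0.014899530168755244 F [ 0.38874957  0.52735597 -0.52720525]
```

View pics/w1.png

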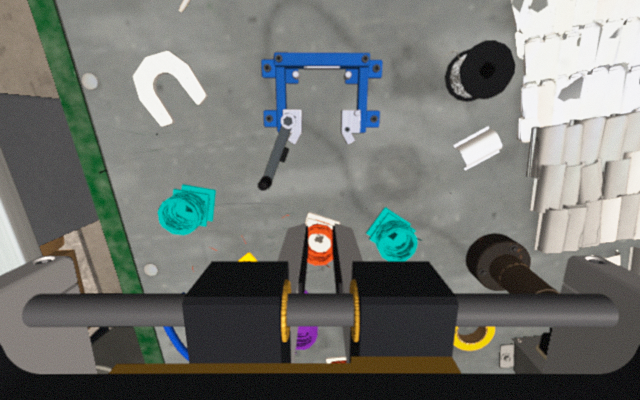

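```bash
python3 - <<'E'
from h import *
s=load("w1");crop(s["image"],250,45,140,100,5,"w1a");crop(s["image"],250,100,140,110,5,"w1b");crop(s["image"],285,200,75,70,8,"w1c")
E
```

```text
(no output)
```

View pics/w1a.png

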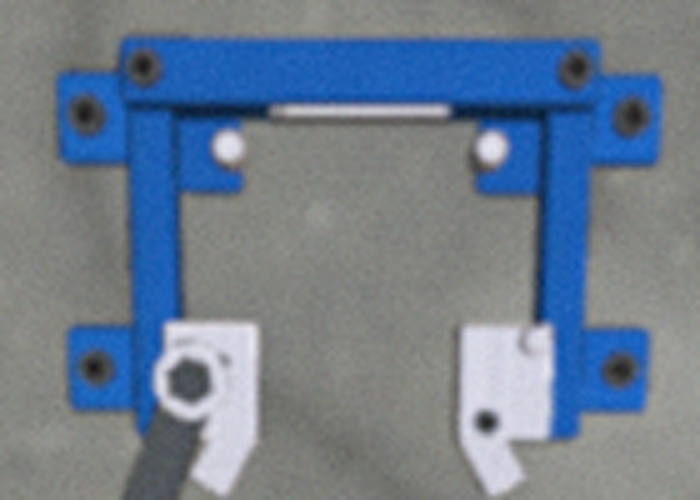

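View pics/w1b.png

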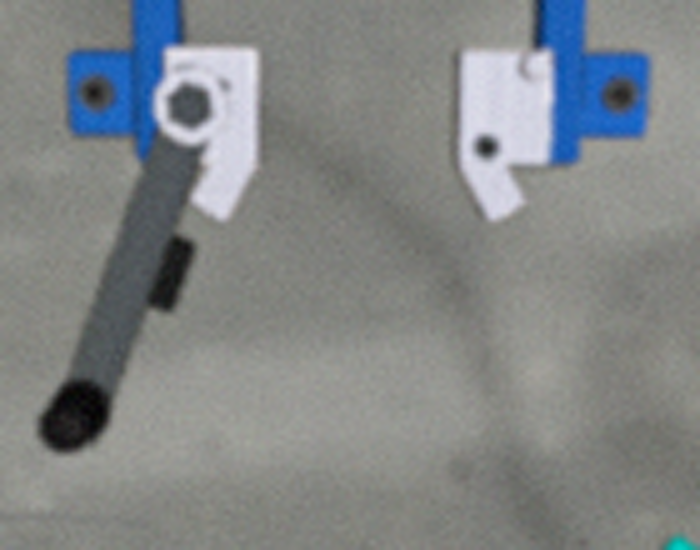

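View pics/w1c.png

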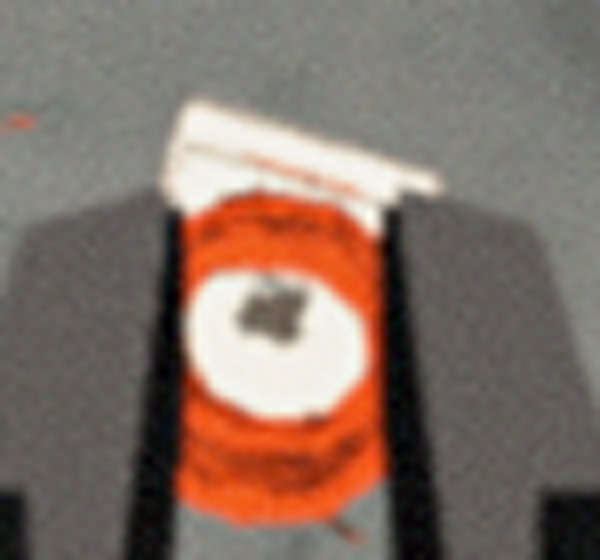

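```bash
cat > nest.py <<'E'
from h import *
def fit(Q,P):
    Q=np.array(Q,float);P=np.array(P,float);qc=Q.mean(0);pc=P.mean(0)
    a=((Q-qc)[:,0]*(P-pc)[:,1]-(Q-qc)[:,1]*(P-pc)[:,0]).sum();b=((Q-qc)*(P-pc)).sum()
    th=np.arctan2(a,b);R=np.array([[np.cos(th),-np.sin(th)],[np.sin(th),np.cos(th)]]);t=pc-R@qc
    return th,t,np.round((P-(Q@R.T+t))*1000,1)
E
python3 - <<'E'
from nest import *
s=load("w1")
f=lambda u,v,z=.018:onz(s,250+u/5,45+v/5,z)[:2]
P=[f(259,323),f(258,437),f(461,325),f(461,440),f(229,147),f(491,148)]
Q=[[-.012,.0235],[-.038,.0235],[-.012,-.0235],[-.038,-.0235],[.026,.0295],[.026,-.0295]]
th,t,r=fit(Q,P);print(th,np.degrees(th),t);print(r)
R=np.array([[np.cos(th),-np.sin(th)],[np.sin(th),np.cos(th)]])
N=lambda p:np.round(R.T@(p-t)*1000,1)
print("pivot",N(f(188,380,.027)),"flare",N(f(226,497)),N(f(492,500)))
g=lambda u,v,z:onz(s,250+u/5,100+v/5,z)[:2]
print("post",N(g(80,408,.051)),"nose",N(g(160,300,.022)),N(g(188,245,.022)))
T=load("top0")
print("coil hank top cam",N(onz(T,361.74,202.3,.05)[:2]))
c=lambda u,v,z:onz(s,285+u/8,200+v/8,z)[:2]
print("coil corners front low",c(172,185,0),N(c(190,98,.025)),N(c(440,185,.025)), "hank", N(c(280,345,.0)))
E
```

```text
1.4402873411881867 82.52238593620191 [0.58138377 0.04103646]
[[ 0.2  0. ]
 [-0.2  0.4]
 [-0.1 -0.2]
 [ 0.5 -0.2]
 [-0.1 -0. ]
 [-0.2 -0. ]]
pivot [-24.8  39. ] flare [-51.6  31.5] [-52.  -31.7]
post [-90.3  61.9] nose [-69.7  47.2] [-56.7  40.3]
coil hank top cam [-165.9    2.8]
coil corners front low [ 0.54155883 -0.11128192] [-133.5   15.6] [-147.4  -23.2] hank [-184.6    1.6]
```

```bash
cat >> nest.py <<'E'
th=1.4403;t=np.array([.5814,.0410])
R=np.array([[np.cos(th),-np.sin(th)],[np.sin(th),np.cos(th)]])
N=lambda p:np.round(R.T@(np.asarray(p)[:2]-t)*1000,1)
def W(x,y,z): return np.append(R@(np.array([x,y])/1000)+t,z)
def go(x,y,z,dy=0):
    from bench import get_obs
    rel(W(x,y,z),th-np.pi/2+dy); o=get_obs(); print("nest pos",N(o["tool_pos"]),"z",o["tool_pos"][2])
E
python3 - <<'E'
from nest import *
T=load("top0")
for p in [(403,216),(380,242),(363,168),(341,261)]: print(N(onz(T,*p,.04)))
go(-216,3,.199)
go(-216,3,.01)
E
```

```text
[-278.3   25.4]
[-225.3   99.6]
[-160.4  -88.2]
[-129.8  159.9]
shift [-0.01   0.48   0.002] turn [-0.     0.001  0.002] t 2.03 pos [ 0.56761637 -0.05412171  0.19972285] rot [-3.14036996e+00  2.21132403e-03 -1.24893834e-01] w 0.015207304949066839 F [-0.3829496   0.38073223  0.49074564]
nest pos [-96.1   1.3] z 0.19972284931123502
shift [-0.008  0.48   0.758] turn [-0.     0.001  0.002] t 2.03 pos [ 0.56761637 -0.05412171  0.19972285] rot [-3.14036996e+00  2.21132403e-03 -1.24893834e-01] w 0.015207304949066839 F [-0.3829496   0.38073223  0.49074564]
nest pos [-96.1   1.3] z 0.19972284931123502
```

servo_tool --targets "0.16 -0.01 0.16 0 0 0 0.002;0.16 -0.01 0.32 0 0 0 0.002;0.16 -0.01 0.48 0 0 0 0.002;0.16 -0.01 0.48 0.15 0 0 0.002;0.16 -0.01 0.48 0.3 0 0 0.002;0.16 -0.01 0.48 0.45 0 0 0.002;0.16 -0.01 0.48 0.58 0 0 0.002;0.16 -0.01 0.48 0.66 0 0 0.002;0.16 -0.01 0.48 0.7 0 0 0.002;0.16 -0.01 0.48 0.7 0 0 0.002"

```text
time: 2.87
tool_pos: [0.5485, -0.1709, 0.0232]
ee_rot: [-3.14, 0.005, -0.129]
wrist_force: [-0.8, 0.4, -0.3]
width: 0.0148
```

```bash
python3 - <<'E'
from nest import *
go(-216,3,.01)
snapw("w2")
snap("scene","s2")
E
```

```text
shift [0.008 0.006 0.053] turn [-0.001  0.002  0.   ] t 2.87 pos [ 0.54852752 -0.17093923  0.02318967] rot [-3.13967446  0.00497209 -0.12930187] w 0.01479675754734622 F [-0.79607243  0.44268919 -0.34899201]
nest pos [-214.4    5. ] z 0.023189672477083815
```

View pics/w2.png

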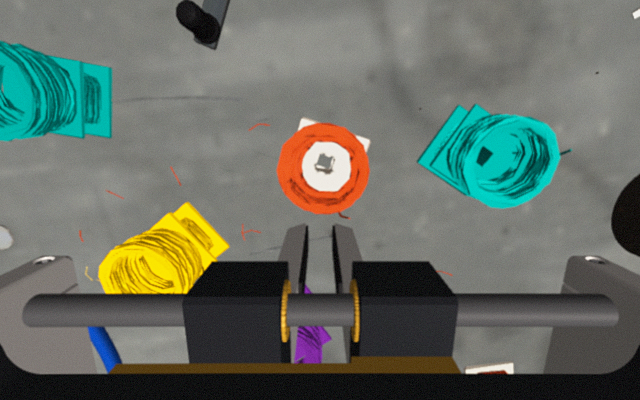

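```bash
cat >> nest.py <<'E'
def coil(s,box=None):
    hsv=cv2.cvtColor(s["image"],cv2.COLOR_RGB2HSV)
    m=cv2.inRange(hsv,(3,150,140),(14,255,255)); m=cv2.morphologyEx(m,cv2.MORPH_OPEN,np.ones((3,3)))
    cs,_=cv2.findContours(m,cv2.RETR_EXTERNAL,cv2.CHAIN_APPROX_NONE)
    for c in sorted(cs,key=cv2.contourArea)[-2:]:
        (u,v),r=cv2.minEnclosingCircle(c); print("hank px",u,v,r,cv2.contourArea(c),"nest",N(onz(s,u,v,.052)),"diam mm",2e3*np.linalg.norm(onz(s,u+r,v,.054)-onz(s,u,v,.054)))
E
python3 - <<'E'
from nest import *
s=load("w2"); coil(s); crop(s["image"],270,105,110,130,5,"w2c")
E
```

```text
hank px 322.7559814453125 168.43356323242188 46.148441314697266 6395.5 nest [-166.2    4.2] diam mm 46.15107586557088
```

View pics/w2c.png

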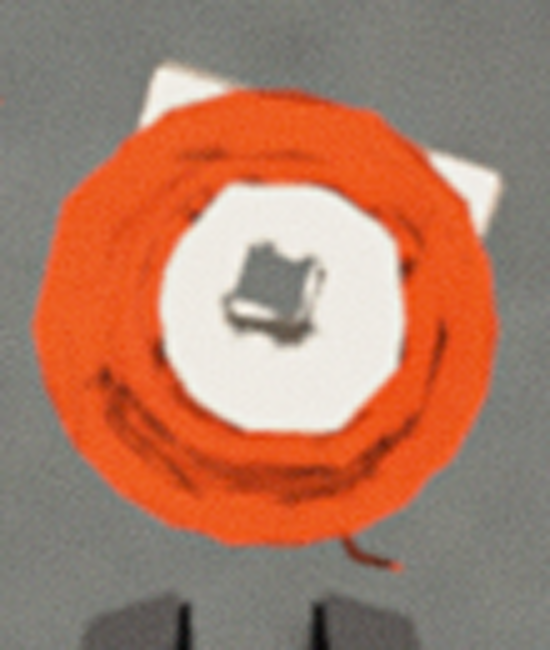

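servo_tool --targets "0.16 0.004 0 0.03 0 0 0;0.16 0.004 -0.02 0.053 0 0 0;0.16 0.004 -0.05 0.053 0 0 0;0.16 0.004 -0.08 0.053 0 0 0;0.16 0.004 -0.11 0.053 0 0 0;0.16 0.004 -0.14 0.053 0 0 0;0.16 0.004 -0.17 0.053 0 0 0;0.16 0.004 -0.2 0.053 0 0 0;0.16 0.004 -0.23 0.053 0 0 0;0.16 0.004 -0.26 0.053 0 0 0;0.16 0.004 -0.29 0.053 0 0 0;0.16 0.004 -0.29 0.053 0 0 0"

```text
time: 3.97
tool_pos: [0.5613, -0.1001, 0.0122]
ee_rot: [-3.14, 0.0, -0.13]
wrist_force: [0.7, 0.6, 0.8]
width: 0.0152
```

```bash
python3 - <<'E'
from nest import *
go(-112,1,.01)
s=snapw("w3");coil(s); crop(s["image"],240,70,160,120,5,"w3c")
E
```

```text
shift [ 0.002 -0.122  0.009] turn [-0.  0.  0.] t 3.97 pos [ 0.56127579 -0.10008478  0.01216128] rot [-3.14043314e+00  1.94350240e-04 -1.30276101e-01] w 0.015179512844612197 F [0.72805232 0.60028347 0.83602214]
nest pos [-142.5    1.6] z 0.012161282977313156
hank px 302.23126220703125 202.1759033203125 49.293155670166016 7084.5 nest [-109.    10.9] diam mm 46.98849252003044
```

View pics/w3.png

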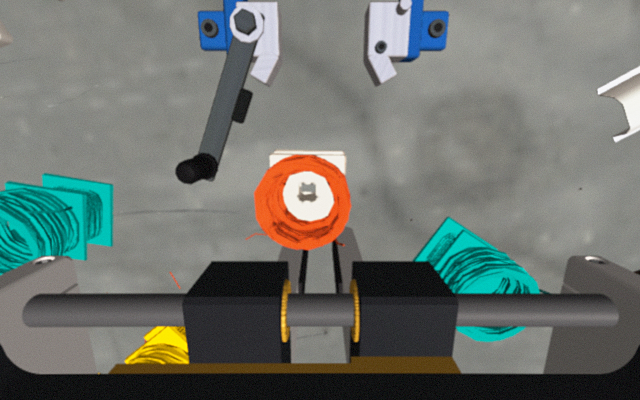

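View pics/w3c.png

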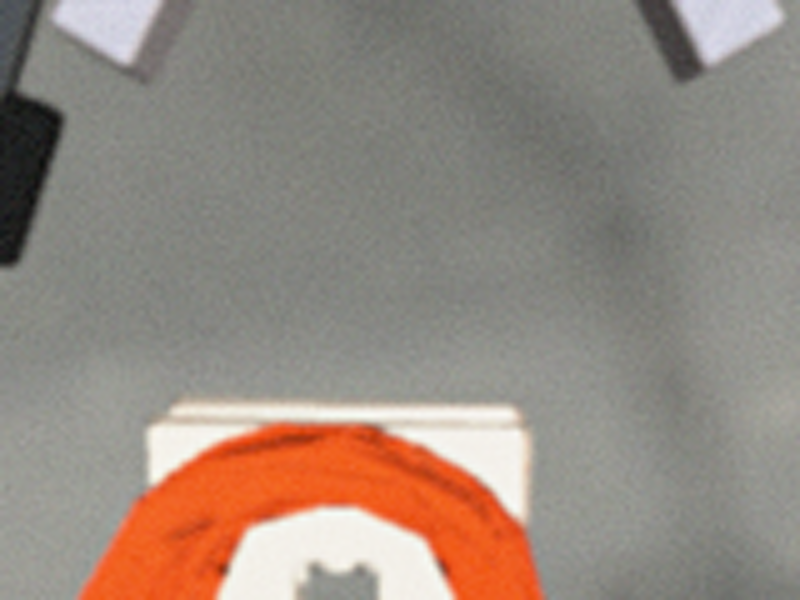

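```bash
python3 - <<'E'
from nest import *
s=load("w3")
a,b=[N(onz(s,240+u/5,70+v/5,.025)) for u,v in((149,424),(529,427))]; print(a,b,(a+b)/2,np.hypot(*(a-b)))
a,b=[N(onz(s,240+u/5,70+v/5,.004)) for u,v in((178,400),(518,405))]; print(a,b,(a+b)/2,np.hypot(*(a-b)))
E
```

```text
[-89.   30.1] [-89.4 -12. ] [-89.2    9.05] 42.101900194646795
[-88.2  29.9] [-88.8 -12.4] [-88.5    8.75] 42.30425510513097
```

servo_tool --targets "0.16 0 -0.012 0.008 0 0 0;0.16 0.004 -0.026 0.008 0 0 0;0.16 0.009 -0.04 0.008 0 0 0;0.16 0.014 -0.054 0.008 0 0 0;0.16 0.019 -0.068 0.008 0 0 0;0.16 0.024 -0.082 0.008 0 0 0;0.16 0.029 -0.096 0.008 0 0 0;0.16 0.034 -0.11 0.008 0 0 0;0.16 0.038 -0.122 0.008 0 0 0;0.16 0.038 -0.122 0.008 0 0 0"

```text
time: 4.85
tool_pos: [0.5749, -0.0722, 0.0102]
ee_rot: [-3.141, -0.0, -0.131]
wrist_force: [0.3, -0.1, -0.2]
width: 0.0149
```

```bash
python3 - <<'E'
from nest import *
go(-112,1,.01)
s=snapw("w4");coil(s); crop(s["image"],240,70,160,120,5,"w4c")
E
```

```text
shift [-0.037 -0.004  0.001] turn [-0. -0. -0.] t 4.85 pos [ 0.57492386 -0.07215989  0.01023792] rot [-3.14110896e+00 -2.20537205e-04 -1.31003857e-01] w 0.014897653367271644 F [ 0.26289314 -0.10026318 -0.15018828]
nest pos [-113.    -8.3] z 0.010237919706705775
hank px 297.4122314453125 204.04998779296875 49.91271209716797 7284.0 nest [-80.    3.2] diam mm 46.984632776623805
```

View pics/w4c.png

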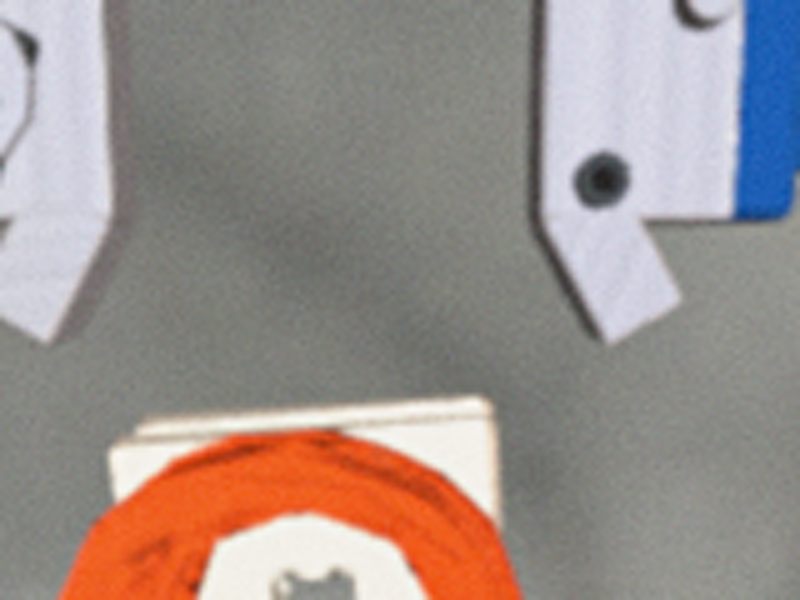

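```bash
python3 - <<'E'
from nest import *
s=load("w4")
for z,q in((.025,((110,450),(493,414))),(.004,((137,425),(490,397)))):
    a,b=[N(onz(s,240+u/5,70+v/5,z)) for u,v in q]; m=(a+b)/2; e=(a-b)/np.hypot(*(a-b)); print(a,b,"c",m-21.5*np.array([e[1],-e[0]]),"yaw",np.degrees(np.arctan2(-e[0],e[1])))
E
```

```text
[-62.2  24.3] [-58.3 -17.8] c [-81.65833802   1.26680479] yaw 5.292580040011984
[-61.7  24.9] [-58.2 -18.7] c [-81.38105881   1.37961684] yaw 4.589590114436343
```

servo_tool --targets "0.16 0 0.025 0 0 0 0;0.16 -0.02 0.025 0 0 0 0;0.16 -0.044 0.02 0 0 0 0;0.16 -0.044 0 0 0 0 0;0.16 -0.044 -0.016 0 0 0 0;0.16 -0.044 -0.032 0 0 0 0;0.16 -0.044 -0.048 0 0 0 0;0.16 -0.044 -0.064 0 0 0 0;0.16 -0.044 -0.08 0 0 0 0;0.16 -0.044 -0.08 0 0 0 0"

```text
time: 5.73
tool_pos: [0.5666, -0.0506, 0.0102]
ee_rot: [-3.141, -0.0, -0.131]
wrist_force: [0.5, 0.3, 0.2]
width: 0.0151
```

```bash
python3 - <<'E'
from nest import *
go(-56,1,.01)
s=snapw("w5");coil(s); crop(s["image"],240,70,160,120,5,"w5c")
E
```

```text
shift [ 0.007 -0.147  0.001] turn [-0. -0. -0.] t 5.73 pos [ 0.56656058 -0.05060007  0.01024749] rot [-3.14095784e+00 -1.86503123e-04 -1.30770770e-01] w 0.015110490679572009 F [0.49007724 0.31361329 0.16153384]
nest pos [-92.8   2.8] z 0.010247494134671353
hank px 325.4943542480469 205.72250366210938 49.45945739746094 7210.5 nest [-60.5   0.9] diam mm 46.6179527064983
```

View pics/w5c.png

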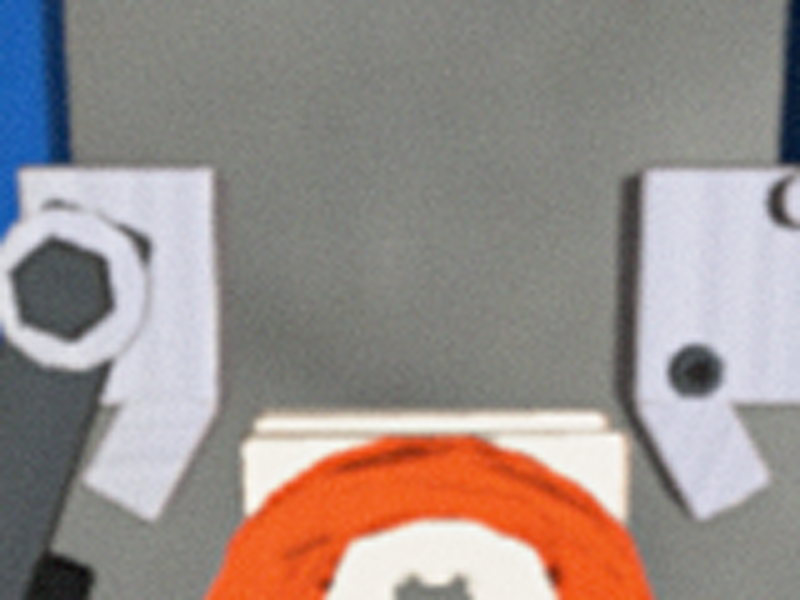

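```bash
cat >> nest.py <<'E'
def corners(s,x0,y0,f,q,z):
    a,b=[N(onz(s,x0+u/f,y0+v/f,z)) for u,v in q]; m=(a+b)/2; e=(a-b)/np.hypot(*(a-b)); print(a,b,"c",m-21.5*np.array([e[1],-e[0]]),"yaw",np.degrees(np.arctan2(-e[0],e[1])))
E
python3 - <<'E'
from nest import *
s=load("w5")
corners(s,240,70,5,((246,437),(628,435)),.025)
corners(s,240,70,5,((256,411),(606,413)),.004)
print([N(onz(s,240+u/5,70+v/5,.018)) for u,v in((217,404),(637,402),(215,168),(642,168))])
E
```

```text
[-40.5  20.4] [-40.3 -21.5] c [-61.89975508  -0.65262413] yaw 0.27348613066686184
[-39.7  21.2] [-39.9 -21.9] c [-61.29976852  -0.25023309] yaw -0.26587177850359756
[array([-37.5,  24.3]), array([-37.3, -23.5]), array([-11.9,  23.8]), array([-11.9, -23. ])]
```

servo_tool --targets "0.1 0.003 0.006 0 0 0 0;0.1 0.009 0.006 0 0 0 0;0.1 0.009 -0.015 0 0 0 0;0.1 0.009 -0.035 0 0 0 0;0.1 0.009 -0.055 0 0 0 0;0.1 0.009 -0.075 0 0 0 0;0.1 0.009 -0.095 0 0 0 0;0.1 0.009 -0.115 0 0 0 0;0.1 0.009 -0.135 0 0 0 0;0.1 0.009 -0.15 0 0 0 0;0.1 0.009 -0.15 0 0 0 0"

```text
time: 6.7
tool_pos: [0.5735, -0.0137, 0.0102]
ee_rot: [-3.141, -0.0, -0.131]
wrist_force: [-0.2, 0.1, 0.0]
width: 0.0094
```

```bash
python3 - <<'E'
from nest import *
go(-18.5,0,.01)
s=snapw("w6");coil(s); crop(s["image"],240,70,160,120,5,"w6c")
E
```

```text
shift [ 0.003 -0.147  0.001] turn [-0. -0. -0.] t 6.7 pos [ 0.57353519 -0.01365361  0.0102084 ] rot [-3.14090139e+00 -1.38659178e-07 -1.30715300e-01] w 0.009358654179262309 F [-0.15594385  0.05703123  0.0292545 ]
nest pos [-55.2   0.7] z 0.01020840475756575
hank px 320.3349609375 205.34580993652344 49.34067153930664 7185.5 nest [-22.8   1.2] diam mm 46.480157942090734
```

View pics/w6.png

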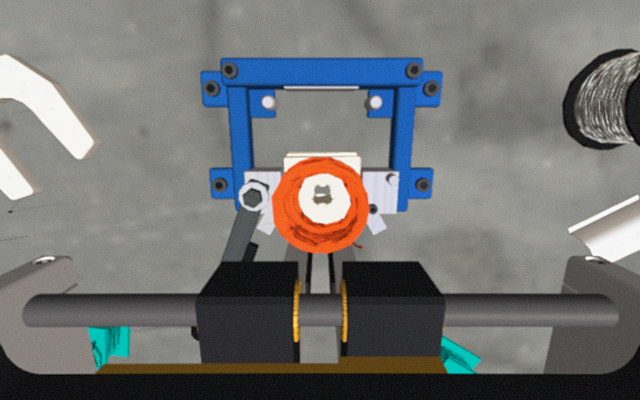

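View pics/w6c.png

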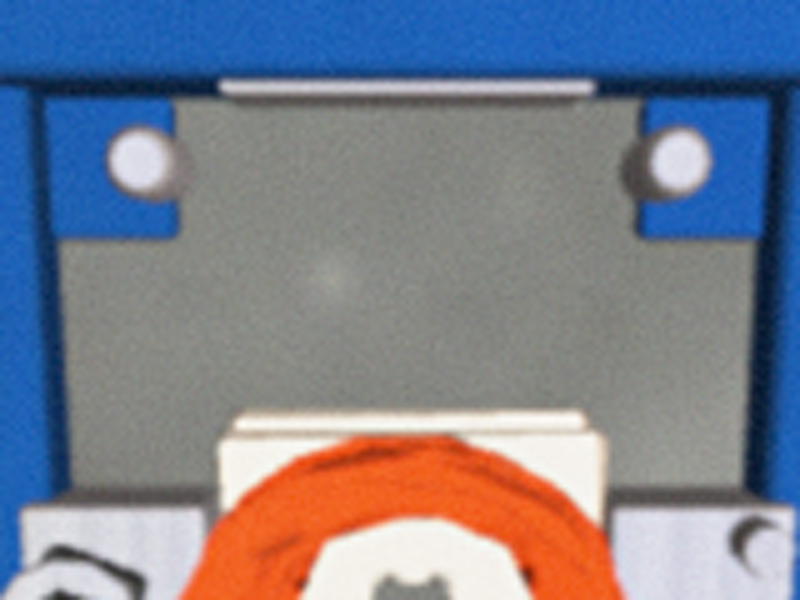

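servo_tool --targets "0.1 0.002 -0.02 0 0 0 0;0.1 0.003 -0.04 0 0 0 0;0.1 0.003 -0.06 0 0 0 0;0.1 0.003 -0.08 0 0 0 0;0.1 0.003 -0.1 0 0 0 0;0.1 0.003 -0.115 0 0 0 0;0.1 0.003 -0.13 0 0 0 0;0.1 0.003 -0.14 0 0 0 0;0.1 0.003 -0.146 0 0 0 0;0.1 0.003 -0.146 0 0 0 0"

```text
time: 7.58
tool_pos: [0.5791, 0.0218, 0.0103]
ee_rot: [-3.141, -0.0, -0.131]
wrist_force: [-0.4, -0.3, -0.4]
width: 0.0095
```

```bash
python3 - <<'E'
from nest import *
go(-18.5,0,.01)
s=snapw("w7");coil(s); crop(s["image"],240,70,160,120,5,"w7c")
E
```

```text
shift [-0.001 -0.003  0.001] turn [-0. -0. -0.] t 7.58 pos [0.5790705  0.02177248 0.01026317] rot [-3.14124872e+00 -7.12806668e-05 -1.31343148e-01] w 0.009484830964787114 F [-0.38508456 -0.32470856 -0.43970749]
nest pos [-19.4  -0.2] z 0.010263168718751894
hank px 319.5 205.67391967773438 49.62311553955078 7215.0 nest [12.9  0.7] diam mm 46.77506043330833
```

View pics/w7c.png

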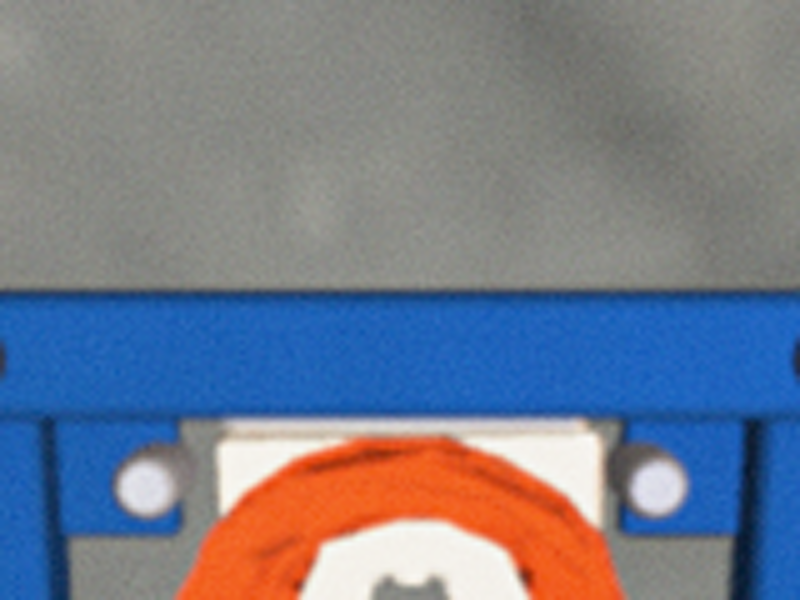

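servo_tool --targets "0.1 -0.001 -0.006 0 0 0 0;0.1 -0.001 -0.01 0 0 0 0;0.1 -0.001 -0.01 0 0 0 0;0.1 -0.001 -0.01 0 0 0 0"

```text
time: 7.97
tool_pos: [0.5791, 0.023, 0.0103]
ee_rot: [3.14, -0.0, -0.132]
wrist_force: [-1.2, -3.1, 0.2]
width: 0.0092
```

```bash
python3 - <<'E'
from nest import *
go(-82,0,.01)
s=snapw("w8"); crop(s["image"],240,70,160,120,5,"w8c")
E
```

```text
shift [0.    0.256 0.002] turn [ 0. -0. -0.] t 7.97 pos [0.57908517 0.02303673 0.01030036] rot [ 3.14036778e+00 -1.48281898e-04 -1.31957465e-01] w 0.0091988713185242 F [-1.22786674 -3.12375932  0.19915079]
nest pos [-18.1  -0. ] z 0.010300357452510869
```

View pics/w8c.png

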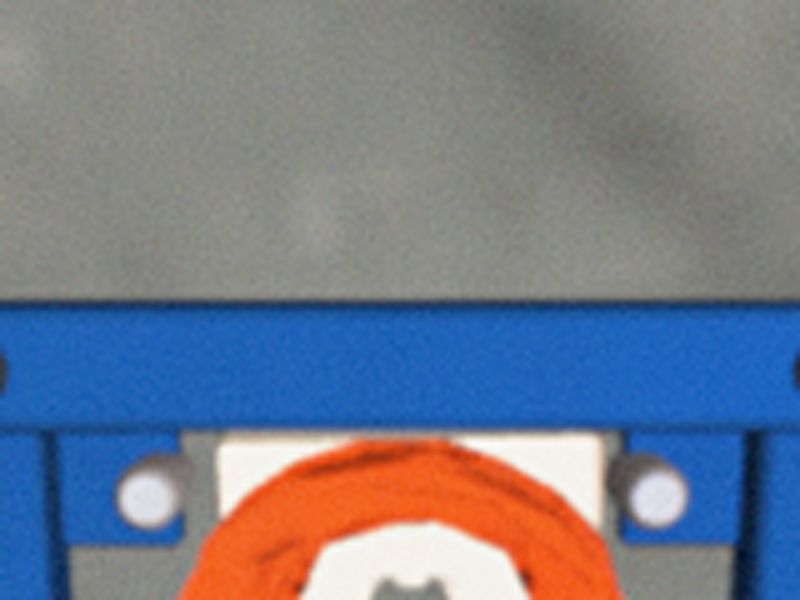

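servo_tool --targets "0.1 0 0.05 0 0 0 0;0.1 0 0.15 0 0 0 0;0.1 0 0.27 0 0 0 0;0 0 0.27 -0.15 0 0 0;0 0 0.27 -0.3 0 0 0;0 0 0.27 -0.4 0 0 0;0 -0.15 0.28 -0.4 0 0 0;0 -0.28 0.29 -0.4 0 0 0;0 -0.38 0.29 -0.4 0 0 0;0 -0.38 0.29 -0.4 0 0 0"

```text
time: 8.85
tool_pos: [0.4713, -0.0348, 0.1098]
ee_rot: [-3.14, 0.003, -0.132]
wrist_force: [1.2, 1.3, -0.4]
width: 0.0004
```

```bash
python3 - <<'E'
from nest import *
go(-90,93,.036)
s=snapw("w9")
E
```

```text
shift [0.026 0.003 0.295] turn [-0.     0.001 -0.   ] t 8.85 pos [ 0.47128719 -0.03479183  0.1098408 ] rot [-3.14009334e+00  2.81757473e-03 -1.31837372e-01] w 0.000378949927584942 F [ 1.22223626  1.27774666 -0.37203585]
nest pos [-89.5  99.3] z 0.10984080093954784
```

View pics/w9.png

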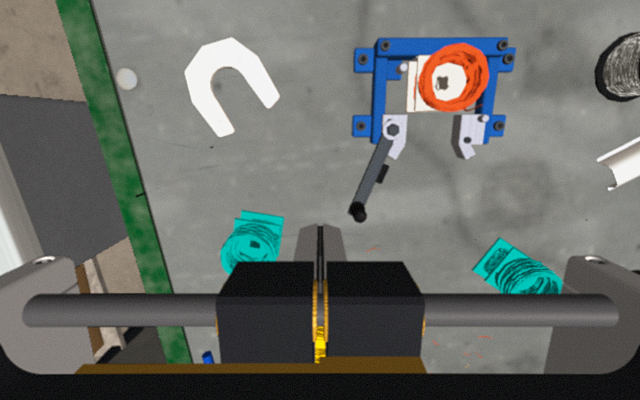

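```bash
python3 - <<'E'
from nest import *
s=load("w9"); p=N(onz(s,358,211,.051)); print("post",p, np.arctan2(-(p[0]+25),-(p[1]-38)),np.hypot(p[0]+25,p[1]-38))
print("coil",N(onz(s,453,76,.054)))
E
```

```text
post [-89.8  68.6] 2.0119758072098772 71.66170525461978
coil [14.2  2.5]
```

servo_tool --targets "0 0.01 0.005 0.15 0 0 0;0 0.01 0.01 0.28 0 0 0;0 0.03 0.02 0.295 0 0 0;0 0.06 0.026 0.295 0 0 0;0 0.1 0.038 0.295 0 0 0;0 0.145 0.046 0.295 0 0 0;0 0.19 0.05 0.295 0 0 0;0 0.23 0.046 0.295 0 0 0;0 0.27 0.034 0.295 0 0 0;0 0.31 0.014 0.295 0 0 0;0 0.35 -0.01 0.295 0 0 0;0 0.385 -0.038 0.295 0 0 0"

```text
time: 9.9
tool_pos: [0.5742, -0.0385, 0.038]
ee_rot: [-3.141, -0.002, -0.132]
wrist_force: [-2.5, 1.3, 2.7]
width: 0.0007
```

```bash
python3 - <<'E'
from nest import *
go(-105,0,.036)
s=snapw("w10")
E
```

```text
shift [-0.013  0.101  0.008] turn [-0.    -0.001 -0.   ] t 9.9 pos [ 0.57416638 -0.03854513  0.03795634] rot [-3.14108555e+00 -2.00845620e-03 -1.32032028e-01] w 0.0006704568001530887 F [-2.46408367  1.2757584   2.68469633]
nest pos [-79.8  -3.2] z 0.03795634156840243
```

View pics/w10.png

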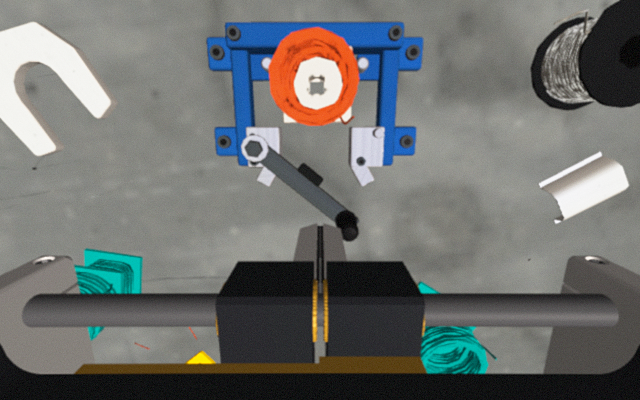

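servo_tool --targets "0 -0.02 0.02 0 0 0 0;0 -0.01 0.09 0 0 0 0;0 0.05 0.09 0 0 0 0;0 0.09 0.09 0 0 0 0;0 0.095 0.05 0 0 0 0;0 0.107 0 0 0 0 0;0 0.12 -0.04 0 0 0 0;0 0.13 -0.08 0 0 0 0;0 0.135 -0.12 0 0 0 0;0 0.139 -0.14 0 0 0 0;0 0.139 -0.15 0 0 0 0;0 0.139 -0.155 0 0 0 0"

```text
time: 10.95
tool_pos: [0.6112, -0.0039, 0.0363]
ee_rot: [-3.141, 0.001, -0.13]
wrist_force: [-0.4, 0.6, -0.2]
width: 0.0002
```

```bash
python3 - <<'E'
from nest import *
go(-39,-38,.036)
s=snapw("w11"); crop(s["image"],220,80,160,120,5,"w11c")
E
```

```text
shift [ 0.01  -0.006  0.001] turn [-0.  0.  0.] t 10.95 pos [ 0.61124877 -0.00386383  0.03630436] rot [-3.14135481e+00  8.32967800e-04 -1.30468850e-01] w 0.00016039315832566708 F [-0.40548305  0.61867647 -0.15870758]
nest pos [-40.6 -35.4] z 0.03630435520779489
```

View pics/w11.png

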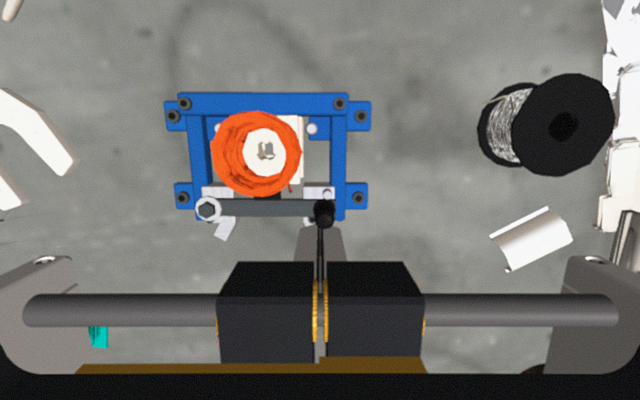

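Nearly shut: the bar lies almost straight across, bolt at (208,209), post at (323,213). I'll press on to the stop.

servo_tool --targets "0 0.005 -0.01 0 0 0 0;0 0.005 -0.02 0 0 0 0;0 0.005 -0.026 0 0 0 0;0 0.005 -0.026 0 0 0 0;0 0.005 -0.026 0 0 0 0"

```text
time: 11.42
tool_pos: [0.6125, -0.0026, 0.0363]
ee_rot: [3.135, 0.002, -0.133]
wrist_force: [-2.1, -8.5, 0.7]
width: 0.0007
```

```bash
python3 - <<'E'
from nest import *
go(-39,-38,.036)
s=snapw("w12"); crop(s["image"],160,80,200,150,4,"w12c")
E
```

```text
shift [ 0.006 -0.001  0.001] turn [ 0.002  0.001 -0.001] t 11.42 pos [ 0.61250569 -0.00258832  0.03629305] rot [ 3.13473441e+00  1.98815256e-03 -1.33295395e-01] w 0.0006739820990528915 F [-2.11347211 -8.54907072  0.74227352]
nest pos [-39.2 -36.5] z 0.03629304962653042
```

View pics/w12c.png

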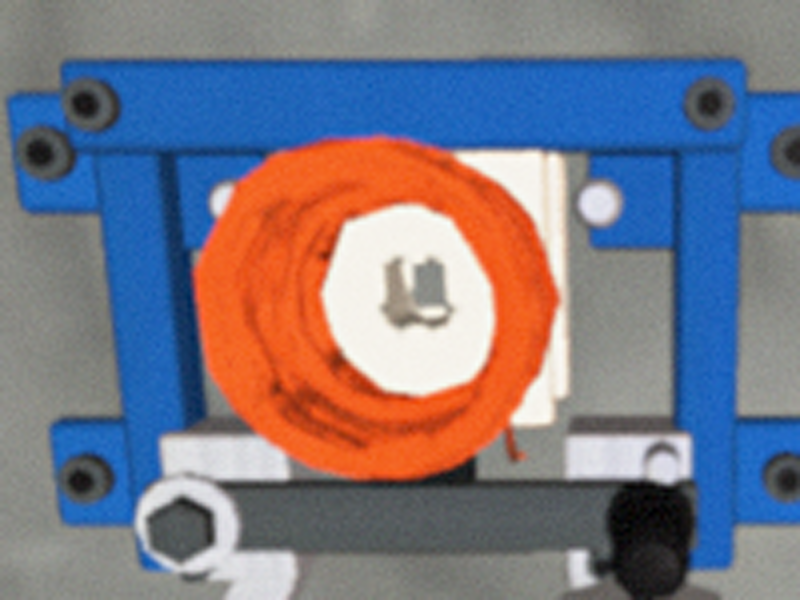

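servo_tool --targets "0 0 0 0 0 0 0;0 0 0.04 0 0 0 0;0 0 0.12 0 0 0 0;0 0 0.2 0 0 0 0;0 -0.05 0.2 -0.15 0 0 0;0 -0.1 0.2 -0.3 0 0 0;0 -0.15 0.2 -0.45 0 0 0;0 -0.15 0.2 -0.6 0 0 0;0 -0.15 0.2 -0.6 0 0 0;0 -0.15 0.2 -0.6 0 0 0"

```text
time: 12.3
tool_pos: [0.5717, -0.0436, 0.1904]
ee_rot: [-3.141, -0.008, -0.132]
wrist_force: [0.2, 1.2, -0.8]
width: 0.0006
```

```bash
python3 - <<'E'
from nest import *
go(-39,-38,.036)
s=snapw("w13"); coil(s)
s=snap("top","t13"); crop(s["image"],190,90,190,190,4,"t13c")
E
```

```text
shift [ 0.141 -0.184  0.619] turn [-0.    -0.003 -0.   ] t 12.3 pos [ 0.57169478 -0.04361446  0.19043141] rot [-3.14085161 -0.00802152 -0.13201255] w 0.0005933484779875255 F [ 0.2471366   1.2036934  -0.75180031]
nest pos [-85.2  -1.4] z 0.19043141457560042
hank px 427.5 370.0 2.5000998973846436 9.0 nest [-321.9 -139.1] diam mm 6.368872992491019
hank px 317.2958068847656 94.15434265136719 24.305343627929688 1670.0 nest [13.3  0.8] diam mm 48.62443081137174
```

View pics/w13.png

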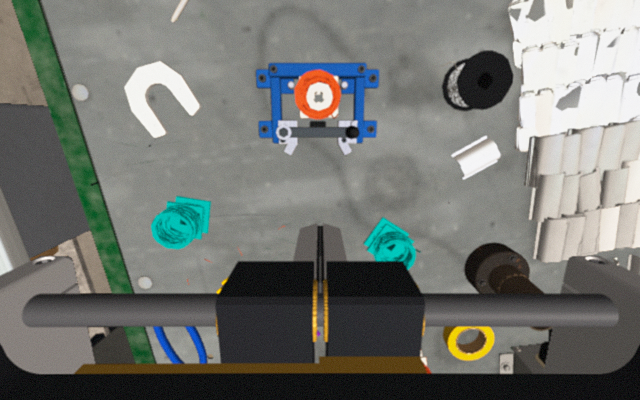

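View pics/t13.png

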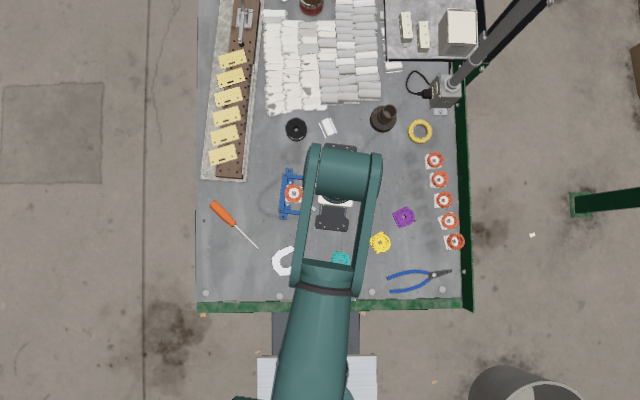

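```bash
python3 - <<'E'
from nest import *
s=load("w13"); crop(s["image"],250,55,140,105,5,"w13c")
E
```

```text
(no output)
```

View pics/w13c.png

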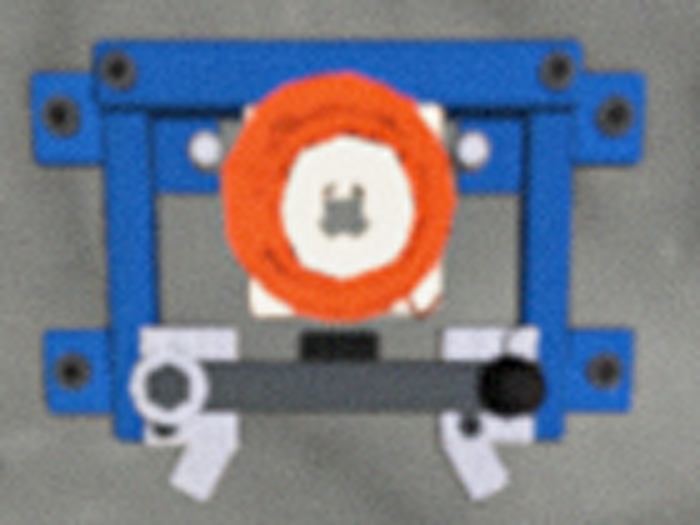

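```bash
python3 -c "
from bench import robot
print(robot.close_job())"
```

```text
the job is handed in; nothing more can be done
None
```

I pushed the red and white coil square along the bench, through the gap between the cheeks and home against the backstop. Then I swung the latch shut by its post, backed off and lifted clear, and handed the job in at about 12.4 s.

**Coil:** the last wrist picture puts its centre at nest x of about 13 mm and y of about 1 mm. It stands upright against the backstop face, and the push home ended with about 3 N of contact.

**Latch:** the bar lies straight across the gap, with the rubber nose a few mm behind the coil. I pushed the post until it met the stop with about 8.5 N. I judged the shut angle only by eye, from the bar lying parallel to the nest's lug line.

**Bystanders:** the reel, yoke, solenoid and screwdriver look unmoved in the last top and wrist views, though the arm covers part of the top view. I did not measure their positions.

**Disagreements:** one wrist view read the post about 5 mm off the 76 mm radius it must lie on, so I steered by the known arc. Position readings for the coil differed by 1 to 2 mm between views, which is within the calibration accuracy. No check failed.

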